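# Blow the dust off freshly carved plaster masks

## Robot

A 7-joint arm with a two-finger parallel gripper is mounted at the origin on the work surface. World frame = base frame: x ahead of the robot, y to its left, z up, the work surface at z = 0. Lengths are in m, angles in degrees, forces in N, time in s.
With the tool pointing down it reaches from about 0.4 to 0.85 m from the base axis. Payload 4.5 kg.
Tool frame: the origin (TCP) lies midway between the tips of the shut fingers; the grasp point (between the pads) lies 19 mm behind it; x points along the fingers, y is the direction in which the jaws open and shut, and the axes are right-handed (so a half turn about x gives the same grasp; the last joint's range is limited). The gripper opens to 88 mm and grips with 3 to 60 N. Pads are 18 mm wide; open, the fingers measure 123 mm over their backs; the gripper's body (75 mm by 187 mm) begins 45 mm behind the grasp point.
Start: joints at [66.795, 39.483, -11.15, 89.685, 9.013, 51.709, -12.324], TCP at [0.266, -0.566, 0.239] pointing down, gripper open.
Joint ranges: [-172.22, 172.22], [-26.19, 119.32], [-84.43, 86.54], [7.71, 146.69], [-57.33, 237.33], [2.42, 119.75], [-152.13, 152.13]. Speed limits (degrees/s): [147.25, 147.25, 180, 180, 180, 180, 180].

## Interface

Orientations are given as [roll, pitch, yaw] about the fixed x, y, z axes, in that order (R = Rz(yaw) Ry(pitch) Rx(roll)).
In Python, from bench import manip, hand, eyes gives the robot as it stands. Calls block until the motion is done:
- manip.move_pose(position, orientation): joint-space move of the TCP to a pose.
- manip.move_l(position, velocity=0.15, ori=None, guard=None): straight line of the TCP; ori=None keeps the orientation; velocity is the mean speed in m/s. With guard (N) it stops when the force on the tool has changed by that much, and returns True; else False.
- manip.set_joints(angles): joint-space move.
- hand.grip(opening, newtons=None): finger opening in m; newtons is the grip in N (None keeps the last); returns when the fingers have stopped.
- manip.hold(seconds).
- manip.ik(position, orientation): joint angles nearest the present ones, or None.
- manip.observe(): the state.
- eyes.get_image(name): name is "side" or "top" or "wrist"; returns the picture (400x640x3 uint8, blue, green, red); there is no depth.
- eyes.camera_model(name): a dict with "fx", "fy", "cx", "cy" (pixels), "T" (4x4, takes a point from camera to world coordinates). Camera axes: x right, y up, looking along -z (the intrinsics and any distortion apply to the point x, -y, -z); pixel columns grow to the right and rows downward; lengths in m; the calibration is good to about 2 mm. A picture is of the moment at which its call begins: read the wrist's pose just before it. camera_model takes no time and is no camera call; for the wrist camera it gives the pose at the moment of the call.
A pose or a line that the arm cannot do raises manip.IKError and nothing moves.
- manip.close_job(): hands the job in, once; it reports no verdict.
The state is a dict: "time_s": time; "joint_positions": joint angles; "joint_velocities": joint speeds; "joint_efforts": joint torques, N m; "position": TCP position; "orientation": TCP orientation; "ft_force": force on the tool from outside, world axes, zero at the start; "wrist_torque": the same for the moment, N m; "gripper_width": finger opening in m.
Only numpy, scipy, OpenCV 4.12 (cv2) and the standard library are available. Lean on these libraries where they do the work, as an engineer would, in place of code of your own. Each camera call takes 0.05 s, during which the arm holds its last target. There are 200 camera calls.

## Task

Slide the blow-off station's tray fully out towards you, lay all the carved plaster masks from the green mat face up and flat in the tray, slide the tray fully home under the clear hood, and hold the red air pedal down to its stop for a second. Then, with the pedal let up, pull the tray fully out again and move every mask onto the slatted drying board, face up and flat, side by side, leaving the tray out. Work the pedal only while the tray is fully home, and do not disturb the jar, mug, mallet or brush.

Things in the scene. Friction and masses are not known exactly. Their poses are not given: they have to be found in the camera images.
- mask1: white plaster mask plaque, about 160 g: a base plate 80 long (own x) x 58 wide (own y) x 14 thick and on it a raised face block 62 long x 28 wide x 34 high with flat sides, centred, so 48 high with small detail on top; origin: centre of the underside; z points out of the face (up when lying face up). Best gripped across the 28 mm width of the raised face, fingertips just above the base plate. Absent in some starts (None)
- mask2: white plaster mask plaque, about 160 g: a base plate 80 long (own x) x 58 wide (own y) x 14 thick and on it a raised face block 62 long x 28 wide x 34 high with flat sides, centred, so 48 high with small detail on top; origin: centre of the underside; z points out of the face (up when lying face up). Best gripped across the 28 mm width of the raised face, fingertips just above the base plate. Absent in some starts (None)
- mask3: white plaster mask plaque, about 160 g: a base plate 80 long (own x) x 58 wide (own y) x 14 thick and on it a raised face block 62 long x 28 wide x 34 high with flat sides, centred, so 48 high with small detail on top; origin: centre of the underside; z points out of the face (up when lying face up). Best gripped across the 28 mm width of the raised face, fingertips just above the base plate. Absent in some starts (None)
- mask4: white plaster mask plaque, about 160 g: a base plate 80 long (own x) x 58 wide (own y) x 14 thick and on it a raised face block 62 long x 28 wide x 34 high with flat sides, centred, so 48 high with small detail on top; origin: centre of the underside; z points out of the face (up when lying face up). Best gripped across the 28 mm width of the raised face, fingertips just above the base plate. Absent in some starts (None)
- carriage (a joint): slide of the tray of the blow-off station, m: 0 = fully out (towards the robot, at its stop), 0.19 = fully home under the hood at its stop; stays where it is left, takes 2 to 5 N to slide. Starts part way
- tray (a point): centre of the tray's inner floor, on the floor surface (30 mm above the bench); moves with the tray. x points into the hood along the slide, y across, z up. The inner floor is 180 (x) x 156 (y) mm, black, with a yellow lip 10 mm high all round. The hood is clear, 200 wide, 204 long and 102 high, open towards the robot; the tray's front edge is just within it when home
- handle (a point): top centre of the red upright round post (22 mm diameter, 60 mm of it free to grip below its top, top 100 mm above the bench) that stands 62 mm in front of the tray and moves with it; grip it from above to push or pull the tray. Same axes as the tray
- pedal (a joint): hinge of the red air pedal, rad: 0 = up (at rest), 0.25 = down at its stop; springs back up. About 3 N on the pad starts it, about 8 N holds it at the stop
- pedal_pad (a point): centre of the red pedal's ribbed tread (76 x 62 mm), on its upper surface, 100 mm from the hinge, 87 mm above the bench at rest; the tread slopes at 0.30 rad, its free end towards the robot, the highest part at 100 mm. The pad goes down 25 mm to the stop. Stands beside the hood, left or right. Moves with the pedal; its x is level when up and points to the hinge
- mat: green carving mat, fixed, 200 x 200 x 6 mm, origin: centre of the underside; the masks start on it. It lies on the left or the right of the station
- board: slatted wooden drying board, fixed, 200 x 200 x 22 mm, flat top 22 mm above its origin (centre of the underside), x and y along its sides; on the side opposite the mat
- jar: white jar, 72 mm diameter, 90 high, origin: centre of the underside; bystander
- mug: terracotta cup, 76 mm diameter, 85 high, origin: centre of the underside; bystander
- mallet: hammer lying on the bench along its own x; bystander
- brush: brush lying on the bench along its own x; bystander

How it is judged:
By the outcome, as a careful person would: the job done as asked, in the order asked, and still so for the second after the job is handed in, with the robot touching nothing.
Of mask1, mask2, mask3, mask4 only 2 to 3 are there at a start; the rules pass over those that are not, and their reading is None.
At some moment in a run one of mask1, mask2, mask3, mask4 may be knocked a few centimetres aside while the robot is not near it.
Once in a run the grip may slacken for a moment while it holds something.
It also fails if it takes over 210 s, if anything falls off the work surface, if the arm or the gripper's body presses on something with over 40 N, if the wrist force passes 120 N, or if a joint passes its speed limit or range.

## Working session

There is one attempt and no reset: what is moved stays moved. The work goes in short steps, each a Python script; the robot and the scene stay as the last script left them, time stands still between calls to the robot, and variables do not carry over. Pictures are saved under pics/ and viewed, about 12 in all and at most 16, crops included, and the job is handed in when it is done.

```bash
ls; mkdir -p pics; python3 - <<'E'
from bench import manip, hand, eyes
import cv2
for n in("top","side"):
    cv2.imwrite(f"pics/{n}0.png",eyes.get_image(n)); m=eyes.camera_model(n); print(n,m)
s=manip.observe(); print(s["time_s"],s["position"],s["orientation"],s["ft_force"])
E
```

```text
pics
top {'fx': 388.2518314066147, 'fy': 388.2518314066147, 'cx': 320.3100100754509, 'cy': 199.54499823024778, 'T': array([[ 0.02931598,  0.99574276, -0.08738955,  0.4922225 ],
       [-0.99951683,  0.03010554,  0.0077304 , -0.00312727],
       [ 0.0103284 ,  0.0871207 ,  0.99614422,  1.19335247],
       [ 0.        ,  0.        ,  0.        ,  1.        ]])}
side {'fx': 519.0385898832926, 'fy': 519.0385898832926, 'cx': 322.5366293019009, 'cy': 201.28169729155542, 'T': array([[-0.7666978 ,  0.4116914 , -0.49263037, -0.22835557],
       [-0.64171192, -0.46811439,  0.60751521,  1.04972493],
       [ 0.01950142,  0.78190735,  0.62308955,  1.15434547],
       [ 0.        ,  0.        ,  0.        ,  1.        ]])}
0.1 [ 0.26525423 -0.56530326  0.23802057] [-84.77688393  89.90778146 120.36893917] [ 0.05257544 -0.81259274 -0.75276292]
```

View pics/top0.png

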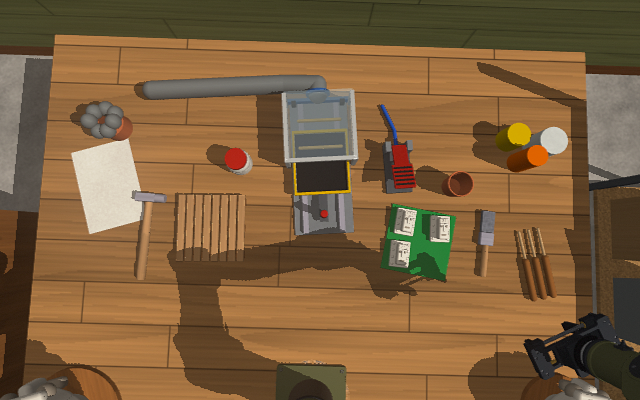

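View pics/side0.png

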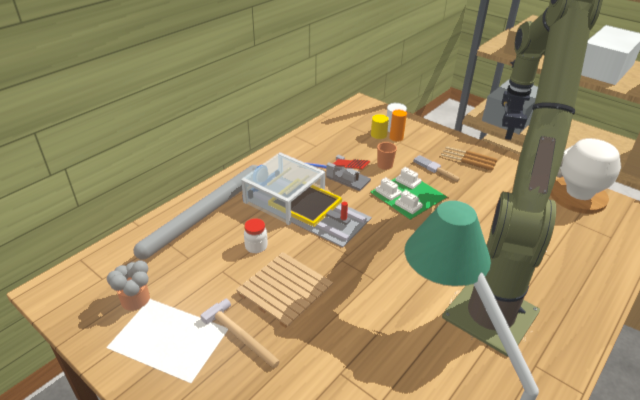

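```bash
cat > h.py <<'E'
from bench import manip, hand, eyes
import cv2, numpy as np
def cast(m,u,v,z):
    T=m["T"]; d=T[:3,:3]@np.array([(u-m["cx"])/m["fx"],-(v-m["cy"])/m["fy"],-1.]); o=T[:3,3]
    return o+d*(z-o[2])/d[2]
def proj(m,p):
    q=m["T"][:3,:3].T@(np.array(p)-m["T"][:3,3]); return m["cx"]+m["fx"]*q[0]/-q[2], m["cy"]-m["fy"]*q[1]/-q[2]
def hsvmask(im,lo,hi):
    return cv2.inRange(cv2.cvtColor(im,cv2.COLOR_BGR2HSV),np.array(lo),np.array(hi))
def red(im): return hsvmask(im,(0,170,90),(6,255,255))|hsvmask(im,(174,170,90),(180,255,255))
def blobs(mk,amin):
    c,_=cv2.findContours(mk,cv2.RETR_EXTERNAL,cv2.CHAIN_APPROX_NONE)
    return sorted([k for k in c if cv2.contourArea(k)>=amin],key=cv2.contourArea)[::-1]
def rect(m,c,z):
    """min-area rectangle of a contour cast on plane z: centre, sizes, yaw of long side"""
    P=np.array([cast(m,u,v,z)[:2] for u,v in c[:,0,:]],np.float32)
    b=cv2.boxPoints(cv2.minAreaRect(P)); e1=b[1]-b[0]; e2=b[2]-b[1]
    if np.linalg.norm(e1)<np.linalg.norm(e2): e1,e2=e2,e1
    return b.mean(0),np.linalg.norm(e1),np.linalg.norm(e2),(np.degrees(np.arctan2(e1[1],e1[0]))+90)%180-90
def shot(n,name=None):
    m=eyes.camera_model(n); im=eyes.get_image(n)
    if name: cv2.imwrite(f"pics/{name}.png",im)
    return m,im
E
python3 - <<'E'
from h import *
np.set_printoptions(precision=4,suppress=True)
im=cv2.imread("pics/top0.png"); m=eyes.camera_model("top")
def show(n,mk,a,z):
    for c in blobs(mk,a): print(n,cv2.boundingRect(c),*rect(m,c,z))
show("red",red(im),15,0.09)
show("yellow",hsvmask(im,(22,150,120),(33,255,255)),30,0.04)
show("green",hsvmask(im,(55,120,40),(85,255,255)),300,0.006)
print(cast(m,324,213.5,.1), proj(m,(.42,0,0)))
mw=eyes.camera_model("wrist"); print(mw)
E
python3 -c "
import cv2;im=cv2.imread('pics/top0.png');cv2.imwrite('pics/c1.png',cv2.resize(im[80:290,170:470],None,fx=2.6,fy=2.6,interpolation=cv2.INTER_CUBIC))"
```

```text
red (392, 145, 24, 44) [ 0.6933 -0.2435] 0.1291382 0.06073617 10.166489
red (225, 148, 21, 22) [0.7    0.2368] 0.061346624 0.05736787 2.6462784
red (321, 210, 7, 8) [ 0.5495 -0.0234] 0.01992489 0.017073458 1.671135
yellow (507, 123, 24, 22) [ 0.8138 -0.6092] 0.07035292 0.06534417 89.26883
yellow (293, 162, 58, 34) [ 0.6582 -0.0136] 0.16913046 0.09710118 -86.226685
green (381, 204, 75, 77) [ 0.4773 -0.314 ] 0.19871184 0.1983612 -9.963814
[ 0.549  -0.0232  0.1   ] (np.float64(314.5413223965066), np.float64(257.2653742882079))
{'fx': 337.76590466376115, 'fy': 337.76590466376115, 'cx': 317.93730116722753, 'cy': 205.79118261735726, 'T': array([[ 0.424 ,  0.8726,  0.2426,  0.3275],
       [-0.9056,  0.4092,  0.1111, -0.536 ],
       [-0.0023, -0.2668,  0.9637,  0.3841],
       [ 0.    ,  0.    ,  0.    ,  1.    ]])}
```

View pics/c1.png

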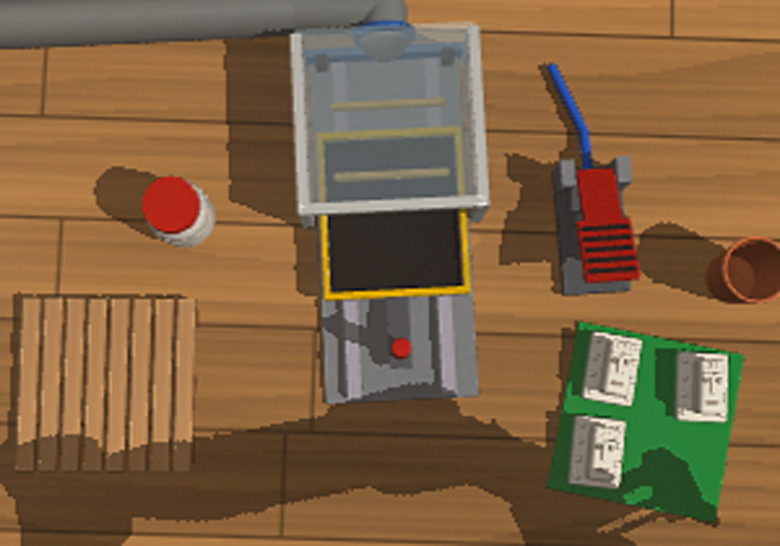

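```bash
cat >> h.py <<'E'
from scipy.spatial.transform import Rotation as Rn
YS=3.8  # station yaw, deg
def rpy(yaw):
    """tool down, jaw axis (tool y) at heading yaw+90 (so yaw = heading of the mask's long side)"""
    a=np.radians(yaw); y=np.array([-np.sin(a),np.cos(a),0]); x=np.array([0,0,-1.]); R=np.c_[x,y,np.cross(x,y)]
    return Rn.from_matrix(R).as_euler("xyz",degrees=True)
def best(p,yaw):
    q0=np.array(manip.observe()["joint_positions"]); o=[]
    for k in(0,180):
        q=manip.ik(p,rpy(yaw+k))
        if q is not None: o.append((np.abs(np.array(q)-q0).max(),k))
    return rpy(yaw+min(o)[1])
def W():
    s=manip.observe(); return round(s["time_s"],1),np.round(s["position"],4),round(s["gripper_width"],4),np.round(s["ft_force"],1)
E
python3 - <<'E'
from h import *
np.set_printoptions(precision=4,suppress=True)
s=manip.observe(); R=Rn.from_euler("xyz",s["orientation"],degrees=True).as_matrix(); print(R)
T=eyes.camera_model("wrist")["T"]; print("cam in tool",R.T@(T[:3,3]-s["position"]), "view dir",R.T@-T[:3,2])
for k in(0,180):
  for p in((.549,-.023,.2),(.48,-.31,.2),(.5,.28,.2),(.69,-.2435,.2)): print(k,p,manip.ik(p,rpy(YS+k)))
m=eyes.camera_model("top")
print("tray front",cast(m,322,192.7,.04),"hood front",cast(m,320.5,160,.102))
im=cv2.imread("pics/top0.png")
# board: crude corners from the view
for u,v in((176,194),(244,193.5),(244.5,260),(176,260.5)): print(cast(m,u,v,.022))
E
```

```text
[[-0.0008  0.4249 -0.9052]
 [ 0.0014 -0.9052 -0.4249]
 [-1.     -0.0016  0.0001]]
cam in tool [-0.1461 -0.0003 -0.0687] view dir [ 0.9638 -0.0009  0.2667]
0 (0.549, -0.023, 0.2) [ 25.0076  43.549  -47.9326 104.1497  40.9241  51.3332  51.5982]
0 (0.48, -0.31, 0.2) [ 56.6315  46.2899 -51.641  100.3352  43.4032  55.5781  81.1768]
0 (0.5, 0.28, 0.2) [ -6.3082  45.7975 -49.8911 100.0891  42.1606  54.7716  20.2987]
0 (0.69, -0.2435, 0.2) [ 36.4255  57.5413 -50.8464  69.1038  43.4207  72.1638  80.6703]
180 (0.549, -0.023, 0.2) [ -1.8925  36.6662  -0.8503 105.5607   0.8289  37.779  -89.4297]
180 (0.48, -0.31, 0.2) [ 30.2976  38.1047  -3.4808 101.7448   3.3243  40.2494 -61.1811]
180 (0.5, 0.28, 0.2) [ -36.94     38.4098    5.2279  101.7401   -5.0446   40.0759 -115.1749]
180 (0.69, -0.2435, 0.2) [ 16.4371  50.5718  -1.3637  70.5552   1.2303  58.8869 -71.2649]
tray front [ 0.6141 -0.0165  0.04  ] hood front [ 0.701  -0.0088  0.102 ]
[0.5986 0.424  0.022 ]
[0.6064 0.2192 0.022 ]
[0.4073 0.2085 0.022 ]
[0.4    0.4118 0.022 ]<sys>:0: UserWarning: Gimbal lock detected. Setting third angle to zero since it is not possible to uniquely determine all angles.
```

```bash
sed -i 's/^from scipy/import warnings; warnings.filterwarnings("ignore")\nfrom scipy/; s/^def best/def O(yaw): return rpy(yaw+180)\ndef best/' h.py
python3 - <<'E'
from h import *
d=np.array([np.cos(np.radians(YS)),np.sin(np.radians(YS)),0])
h=np.array([.549,-.0232,0])
hand.grip(.085,30)
manip.move_pose(h+[0,0,.2],O(YS)); print(W())
shot("wrist","w1")
manip.move_l(h+[0,0,.056],.2); print(W())
hand.grip(.0,30); print(W())
p=np.array(manip.observe()["position"])
g=manip.move_l(p-.14*d,.08,guard=10); print(g,W())
manip.hold(.2); print(W())
shot("top","t2")
E
```

```text
(2.5, array([ 0.5491, -0.0245,  0.2001]), 0.0848, array([-0. , -0.3, -0.1]))
(3.5, array([ 0.5497, -0.0234,  0.0568]), 0.0851, array([-0.3,  0.2, -0.1]))
(4.5, array([ 0.549 , -0.0228,  0.056 ]), 0.0211, array([-0.1,  1. ,  1. ]))Traceback (most recent call last):
  File "<stdin>", line 10, in <module>
bench.IKError: the arm cannot follow that straight line within its joint ranges
```

```bash
python3 - <<'E'
from h import *
d=np.array([np.cos(np.radians(YS)),np.sin(np.radians(YS)),0])
p=np.array(manip.observe()["position"])
for L in(.13,.125,.12,.115,.11,.105,.1):
    if manip.ik(p-L*d,O(YS)) is None: continue
    try: g=manip.move_l(p-L*d,.08,guard=10)
    except manip.IKError: continue
    print(L,g,W()); break
manip.hold(.2); print(W())
shot("top","t2")
E
```

```text
0.115 True (5.7, array([ 0.4419, -0.0315,  0.0559]), 0.0213, array([ 0.2, -0.9,  4.2]))
(5.9, array([ 0.4419, -0.0316,  0.0558]), 0.0213, array([-1.7, -0.2,  7.8]))
```

View pics/t2.png

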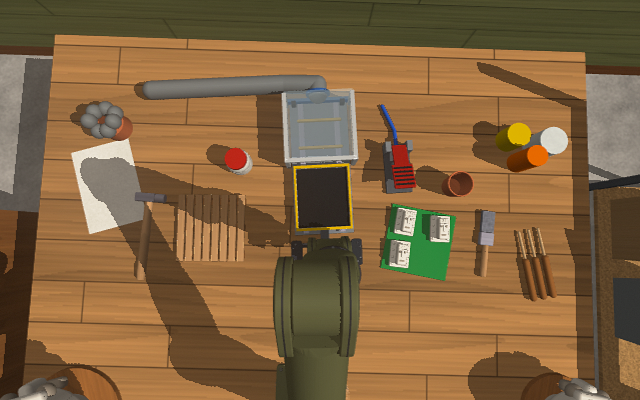

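```bash
python3 - <<'E'
from h import *
np.set_printoptions(precision=4,suppress=True)
m=eyes.camera_model("top"); im=cv2.imread("pics/t2.png")
mk=hsvmask(im,(22,150,120),(33,255,255)); mk[:, :280]=0; mk[:,360:]=0
for c in blobs(mk,30): print("tray",cv2.boundingRect(c),*rect(m,c,.04))
w=hsvmask(im,(0,0,90),(40,90,255)); w[:, :383]=0; w[:,453:]=0;w[:203]=0;w[282:]=0
for c in blobs(w,60): print("mask",cv2.boundingRect(c),*rect(m,c,.04))
d=np.array([np.cos(np.radians(4.4)),np.sin(np.radians(4.4)),0])
p=np.array(manip.observe()["position"])
g=manip.move_l(p-.009*d,.05,guard=16); print(g,W())
hand.grip(.06); p=np.array(manip.observe()["position"]);print(W())
manip.move_l([*p[:2],.2],.3)
manip.move_pose([.48,-.31,.28],O(0)); print(W())
manip.hold(.3)
shot("wrist","w2"); shot("top","t3")
m,im=shot("top")
mk=hsvmask(im,(22,150,120),(33,255,255)); mk[:, :280]=0; mk[:,360:]=0
for c in blobs(mk,30): print("tray",cv2.boundingRect(c),*rect(m,c,.04))
r=red(im); r[:,:300]=0; r[:200]=0;r[:,350:]=0
for c in blobs(r,10): print("handle",*rect(m,c,.1))
E
```

```text
tray (293, 163, 60, 68) [ 0.6025 -0.0183] 0.19662772 0.16778453 4.6456146
mask (389, 240, 22, 28) [ 0.4408 -0.2497] 0.07766863 0.057469532 -4.96904
mask (430, 215, 20, 27) [ 0.5188 -0.3688] 0.07732006 0.056783274 0.26576233
mask (394, 208, 23, 28) [ 0.5361 -0.2654] 0.07794118 0.057198986 -8.745697Traceback (most recent call last):
  File "<stdin>", line 10, in <module>
bench.IKError: the arm cannot follow that straight line within its joint ranges
```

```bash
sed -i 's/^YS=3.8/YS=4.6/' h.py; python3 - <<'E'
from h import *
np.set_printoptions(precision=4,suppress=True)
d=np.array([np.cos(np.radians(YS)),np.sin(np.radians(YS)),0])
p=np.array(manip.observe()["position"])
for L in (.006,.005,.004,.003):
    try: print(L,manip.move_l(p-L*d,.03,guard=15),W()); break
    except manip.IKError: pass
hand.grip(.06); p=np.array(manip.observe()["position"]);print(W())
manip.move_l([*p[:2],.16],.3)
manip.move_pose([.48,-.31,.28],O(0)); print(W())
manip.hold(.3)
shot("wrist","w2"); m,im=shot("top","t3")
mk=hsvmask(im,(22,150,120),(33,255,255)); mk[:, :280]=0; mk[:,360:]=0
for c in blobs(mk,30): print("tray",cv2.boundingRect(c),*rect(m,c,.04))
r=red(im); r[:,:300]=0; r[:200]=0;r[:,350:]=0
for c in blobs(r,10): print("handle",*rect(m,c,.1))
E
```

```text
0.006 True (6.2, array([ 0.442 , -0.0315,  0.0559]), 0.0212, array([ 0.4, -0.4,  3.8]))
(6.9, array([ 0.4427, -0.0315,  0.0557]), 0.0602, array([ 0.4, -0.2, -0.8]))
(8.5, array([ 0.4801, -0.3076,  0.2787]), 0.0598, array([-0.6,  0.7,  0.3]))
tray (293, 163, 60, 68) [ 0.6025 -0.018 ] 0.1967429 0.16837612 4.6456146
handle [ 0.4436 -0.0311] 0.019738806 0.01773078 46.83467
```

View pics/w2.png

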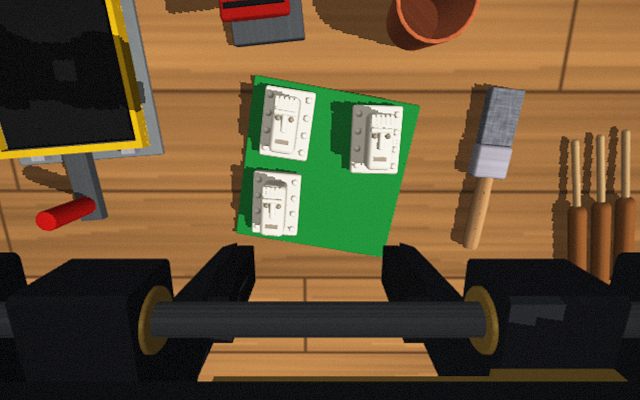

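```bash
cat >> h.py <<'E'
def find(n,zb,lo=(-9,-9),hi=(9,9),name=None,v=120):
    """white mask plaques lying on height zb, within the world box: list of (centre, L, W, yaw)"""
    m,im=shot(n,name); out=[]
    for c in blobs(hsvmask(im,(0,0,v),(180,70,255)),100):
        r=rect(m,c,zb+.012)
        if .065<r[1]<.1 and .045<r[2]<.08 and np.all(r[0]>lo) and np.all(r[0]<hi): out.append(r)
    return out
D=np.array([np.cos(np.radians(YS)),np.sin(np.radians(YS)),0]); N=np.array([-D[1],D[0],0])
TR=np.array([.6025,-.018,0])
def go(p,yaw=None,v=.3,**k): return manip.move_l(p,v,ori=None if yaw is None else O(yaw),**k)
def pick(c,yaw,zb,zup=.17):
    hand.grip(.058,25)
    manip.move_pose([*c,zb+.08],O(yaw)); g=go([*c,zb+.017],v=.12,guard=8); print("down",g,W())
    hand.grip(0,25); print("grip",W()); p=manip.observe()["position"]
    go([*p[:2],zup],v=.25); print("up",W())
def place(c,yaw,zb,zup=.17):
    manip.move_pose([*c,zup],O(yaw)); go([*c,zb+.03],v=.25); print("over",W())
    g=go([*c,zb+.013],v=.05,guard=5); print("set",g,W())
    hand.grip(.05); p=manip.observe()["position"]; go([*p[:2],zup],v=.3)
E
python3 - <<'E'
from h import *
np.set_printoptions(precision=4,suppress=True)
b=((.3,-.45),(.62,-.2))
for n in("wrist","top"):
    for r in find(n,.006,*b): print(n,*r)
c,_,_,yaw=max(find("wrist",.006,*b),key=lambda r:r[0][0]-r[0][1]*0)
pick(c,yaw,.006)
place((TR+.044*D+.037*N)[:2],YS,.03)
go([.54,-.25,.28],0); manip.hold(.2)
for n in("wrist","top"):
    for r in find(n,.006,(.3,-.45),(.62,-.2),"w3" if n=="wrist" else None): print(n,*r)
    for r in find(n,.03,(.5,-.12),(.72,.08)): print(n,"tray",*r)
print(W())
E
```

```text
wrist [ 0.5355 -0.271 ] 0.080022536 0.05817461 -8.675476
wrist [ 0.5171 -0.3765] 0.079841964 0.058110688 -1.6424179
wrist [ 0.4371 -0.2549] 0.08273894 0.058289297 -4.972847
top [ 0.4396 -0.2549] 0.078954235 0.057787955 -4.7021103
top [ 0.5367 -0.2709] 0.07972119 0.058109883 -8.995964
down False (10.8, array([ 0.536 , -0.2714,  0.0237]), 0.0579, array([ 0.2, -0.2,  1.1]))
grip (11.4, array([ 0.5357, -0.2711,  0.0233]), 0.0281, array([-1.1,  1. ,  3.2]))
up (12.1, array([ 0.5346, -0.2706,  0.1688]), 0.0282, array([ 0.3, -0.5, -1.6]))
over (13.9, array([0.6441, 0.0211, 0.0607]), 0.0278, array([ 0.5, -0.3, -1. ]))
set True (14.3, array([0.6451, 0.0224, 0.0466]), 0.0281, array([ 1. , -0.3,  1.3]))
wrist [ 0.5174 -0.3757] 0.081139445 0.059925936 -2.0063782
wrist [ 0.4362 -0.2546] 0.08928516 0.058470465 -4.9173584
wrist tray [0.6445 0.0262] 0.082641155 0.0728293 7.1866684
top [ 0.4395 -0.2549] 0.07930567 0.057799473 -4.972931
top tray [0.6462 0.0225] 0.07999718 0.05529089 4.172882
(16.9, array([ 0.5402, -0.2495,  0.2799]), 0.0502, array([ 0.3, -0.2,  0.7]))
```

View pics/w3.png

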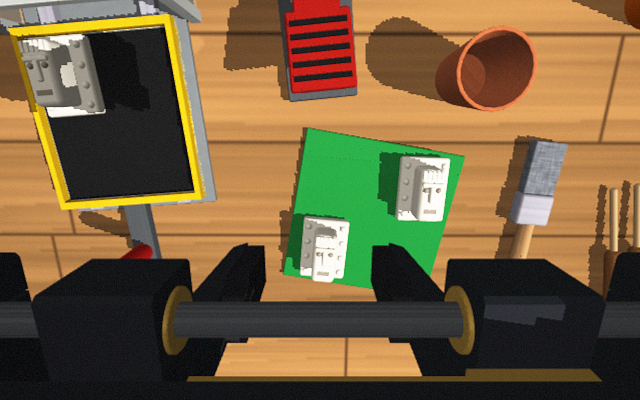

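```bash
python3 - <<'E'
from h import *
np.set_printoptions(precision=4,suppress=True)
pick([.5174,-.376],-2,.006)
place((TR+.044*D-.037*N)[:2],YS,.03)
go([.48,-.31,.26],0); manip.hold(.2)
m3=find("wrist",.006,(.3,-.45),(.62,-.2),"w4"); t3=find("top",.006,(.3,-.45),(.62,-.2))
for r in m3: print("w",*r)
for r in t3: print("t",*r)
for r in find("top",.03,(.5,-.12),(.72,.08),v=90): print("tray",*r)
print(W())
if len(m3)==1:
    c,_,_,y=m3[0]; pick(c,y,.006); place((TR-.044*D)[:2],YS,.03)
    go([.52,-.02,.3],YS); manip.hold(.2)
    shot("wrist","w5")
    for r in find("top",.03,(.5,-.12),(.72,.08),v=90): print("tray",*r)
print(W())
E
```

```text
down False (18.9, array([ 0.5181, -0.3761,  0.0236]), 0.0578, array([-0.2, -0.1,  1.1]))
grip (19.4, array([ 0.5175, -0.3763,  0.0234]), 0.0278, array([-0.9,  0.6,  3.3]))
up (20.2, array([ 0.5165, -0.3756,  0.1687]), 0.0279, array([-1.2,  0.3, -2.2]))
over (22.1, array([ 0.65  , -0.0526,  0.0608]), 0.0278, array([-0.2, -0.4,  0.2]))
set True (22.4, array([ 0.651 , -0.0515,  0.0466]), 0.0274, array([0.3, 1.1, 1. ]))
w [ 0.4371 -0.2548] 0.083841726 0.058371622 -4.9090347
t [ 0.4395 -0.255 ] 0.07930589 0.057500016 -4.9742126
tray [ 0.6526 -0.0518] 0.07944687 0.058425218 4.467201
tray [0.6465 0.0218] 0.08122384 0.056807898 1.9410172
(25.1, array([ 0.4803, -0.3094,  0.2598]), 0.05, array([ 0.7, -0.7,  0.1]))
down False (26.8, array([ 0.4377, -0.2553,  0.0236]), 0.0581, array([ 0.4, -0.4,  0.4]))
grip (27.4, array([ 0.4373, -0.255 ,  0.0233]), 0.028, array([-0.8,  0.6,  4.2]))
up (28.1, array([ 0.4365, -0.2546,  0.1692]), 0.0276, array([-0.5, -0.7, -2.3]))
over (29.8, array([ 0.5589, -0.0231,  0.0605]), 0.0278, array([-0. , -0.1, -1. ]))
set True (30.1, array([ 0.5601, -0.0218,  0.0463]), 0.0275, array([ 0.6, -0.3,  1.6]))
tray [0.654 0.022] 0.066302314 0.056807898 1.9410248
(32.1, array([ 0.5196, -0.02  ,  0.2987]), 0.0503, array([0.5, 0.4, 0.1]))
```

View pics/w5.png

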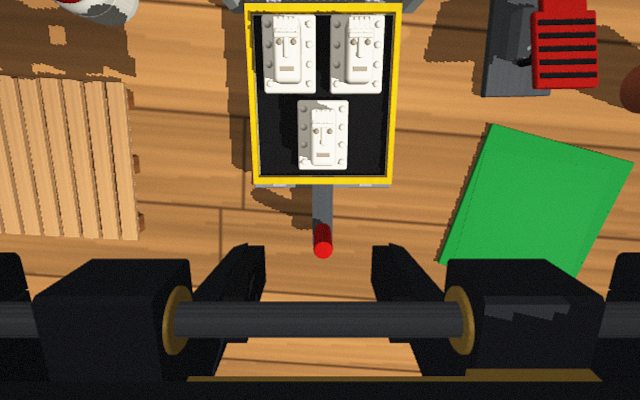

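```bash
python3 - <<'E'
from h import *
np.set_printoptions(precision=4,suppress=True)
h=np.array([.443,-.0313,0])
hand.grip(.06,30); manip.move_pose(h+[0,0,.17],O(YS)); go(h+[0,0,.056],v=.2,guard=8); hand.grip(0,30); print(W())
p=np.array(manip.observe()["position"])
print(go(p+.205*D,v=.07,guard=14),W())
p=np.array(manip.observe()["position"])
print(go(p+.008*D,v=.03,guard=16),W())
q=np.array(manip.observe()["position"]); print("travel",(q-[.4425,-.0315,0])[:2]@D[:2])
hand.grip(.06); print(W())
go([*q[:2],.2],v=.3); go([.55,-.2,.26],YS); manip.hold(.2)
m,im=shot("wrist","w6"); mt,it=shot("top","t6")
for c in blobs(red(im),200): print("red",cv2.boundingRect(c),*rect(m,c,.09))
for c in blobs(red(it),15): print("redtop",cv2.boundingRect(c),*rect(mt,c,.09))
cv2.imwrite("pics/v6.png",np.vstack([cv2.resize(im[:240],(640,240)),cv2.resize(it[80:240,230:470],(540,360))[:, :].copy() if 0 else cv2.copyMakeBorder(cv2.resize(it[80:240,230:470],(480,320)),0,0,0,160,cv2.BORDER_CONSTANT)]))
E
```

```text
(34.5, array([ 0.4431, -0.0314,  0.0562]), 0.0215, array([-0.3, -1. ,  3.5]))
True (36.9, array([ 0.6324, -0.016 ,  0.0563]), 0.0211, array([-2. , -1.1,  5.7]))
True (37.2, array([ 0.6323, -0.0161,  0.0562]), 0.0212, array([-0.6,  0.1,  5. ]))
travel 0.19046283710845782
(37.9, array([ 0.6323, -0.0162,  0.056 ]), 0.0602, array([0.3, 0.1, 1. ]))
red (353, 0, 72, 108) [ 0.6712 -0.2484] 0.08654101 0.062020086 7.2827835
red (103, 67, 23, 25) [ 0.632  -0.0101] 0.01993061 0.019155666 -4.924217
redtop (392, 145, 23, 44) [ 0.6943 -0.2432] 0.12692519 0.060355186 9.904091
redtop (225, 148, 21, 21) [0.7014 0.2369] 0.058406767 0.057367887 2.6462784
redtop (319, 181, 7, 7) [ 0.6338 -0.0152] 0.017304635 0.017182454 1.7511292
```

View pics/v6.png

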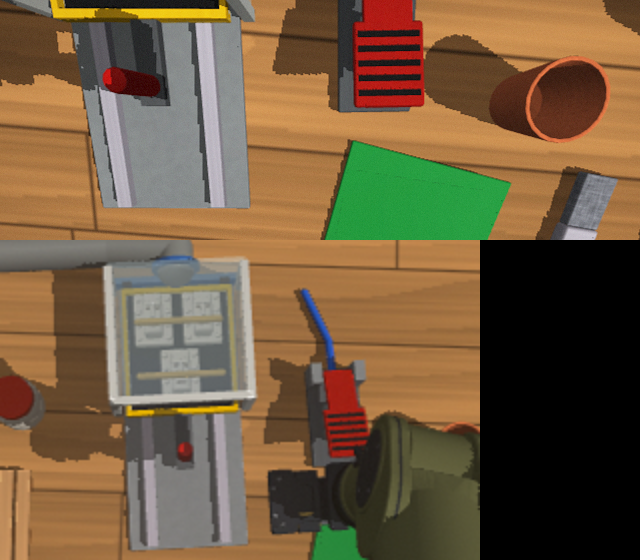

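```bash
python3 - <<'E'
from h import *
np.set_printoptions(precision=4,suppress=True)
m=eyes.camera_model("wrist")
f=cast(m,390,105,.098); b=cast(m,387.5,22,.076); c=(f+b)/2; print(f,b,c,np.linalg.norm(f-b), np.linalg.norm(cast(m,356,105,.098)-cast(m,424,105,.098)))
if abs(np.linalg.norm(f-b)-.076)<.01:
    hand.grip(0,20); go([*c[:2],.18],YS,v=.25); go([*c[:2],.1],v=.15,guard=4); print(W())
    g=go([*c[:2],.05],v=.04,guard=16); print(g,W()); manip.hold(.6); print(W())
    shot("side","s7"); manip.hold(.8); print(W())
    go([*c[:2],.2],v=.15); print(W())
    shot("side","s8")
E
python3 -c "
import cv2,numpy as np
a=[cv2.resize(cv2.imread(f'pics/{n}.png')[120:220,260:440],None,fx=4,fy=3) for n in('s7','s8')];cv2.imwrite('pics/v7.png',np.vstack(a)[:600])"
```

```text
[ 0.6299 -0.2543  0.098 ] [ 0.6999 -0.2469  0.076 ] [ 0.6649 -0.2506  0.087 ] 0.07378997568440321 0.059328737305520546
(42.0, array([ 0.6656, -0.2508,  0.1013]), 0.0005, array([ 0.5, -0.1,  0.9]))
True (42.9, array([ 0.6637, -0.2511,  0.0636]), 0.0005, array([-2.3,  1.2,  7.4]))
(43.5, array([ 0.6637, -0.251 ,  0.0635]), 0.0007, array([-1.6,  0.8,  8.9]))
(44.4, array([ 0.6637, -0.2511,  0.0635]), 0.0007, array([-1.7,  1.3,  7.9]))
(45.4, array([ 0.664 , -0.2503,  0.1985]), 0.0004, array([-0.2,  0.9,  0.3]))
```

View pics/v7.png

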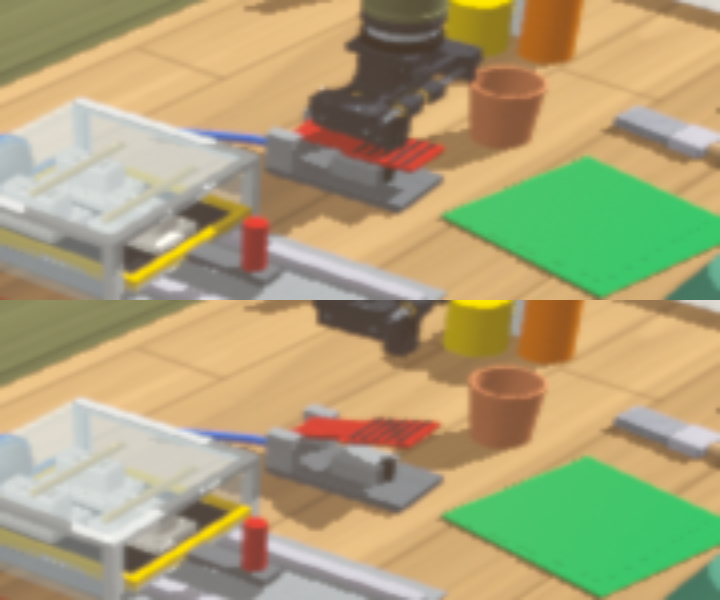

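```bash
python3 - <<'E'
from h import *
c=[.6649,-.2506]
go([*c,.105],v=.25)
g=go([*c,.0605],v=.03,guard=30); print(g,W())
for i in range(3): manip.hold(.5); print(W())
z=manip.observe()["position"][2]
if abs(manip.observe()["ft_force"][2])<14:
    g=go([*c,z-.004],v=.02,guard=12); print("more",g,W()); manip.hold(1.2); print(W())
go([*c,.2],v=.15)
E
```

```text
False (47.7, array([ 0.6637, -0.251 ,  0.063 ]), 0.0005, array([-7.8,  1.9, 20.3]))
(48.2, array([ 0.6637, -0.251 ,  0.063 ]), 0.0004, array([-8. ,  0.5, 20. ]))
(48.7, array([ 0.6638, -0.251 ,  0.063 ]), 0.0002, array([-8.2,  1.5, 19.7]))
(49.2, array([ 0.6637, -0.251 ,  0.063 ]), 0.0006, array([-8.7,  1.1, 19.9]))
```

```bash
python3 - <<'E'
from h import *
np.set_printoptions(precision=4,suppress=True)
h=np.array([.6323,-.0161,0])
hand.grip(.06,30); go(h+[0,0,.18],YS); go(h+[0,0,.056],v=.2,guard=8); hand.grip(0,30); print(W())
p=np.array(manip.observe()["position"])
for L in (.198,.196,.194,.192):
    try: print(L,go(p-L*D,v=.07,guard=14),W()); break
    except manip.IKError: pass
p=np.array(manip.observe()["position"])
for L in (.006,.005,.004,.003):
    try: print(L,go(p-L*D,v=.03,guard=15),W()); break
    except manip.IKError: pass
hand.grip(.06); q=np.array(manip.observe()["position"]); print(W())
go([*q[:2],.16],v=.3); manip.move_pose([.52,-.02,.3],O(YS)); manip.hold(.2)
shot("wrist","w9")
for n in("wrist","top"):
    for r in find(n,.03,(.5,-.12),(.75,.1),v=90): print(n,*r)
m,im=shot("top","t9")
r=red(im); r[:,:300]=0; r[:170]=0;r[:,350:]=0
for c in blobs(r,8): print("handle",*rect(m,c,.1))
# pedal
for c in blobs(red(im),100): print("red",cv2.boundingRect(c))
E
```

```text
(53.6, array([ 0.6324, -0.016 ,  0.0562]), 0.0213, array([-0.1,  0.2,  2.3]))
0.198 True (56.1, array([ 0.4431, -0.0314,  0.0562]), 0.0211, array([-0.1,  0. ,  3.9]))
0.003 True (56.4, array([ 0.4431, -0.0314,  0.0562]), 0.0212, array([ 0.3, -1.4,  3.6]))
(57.1, array([ 0.4439, -0.0315,  0.0562]), 0.0601, array([ 0.1, -0.4, -0.1]))
wrist [0.6449 0.0229] 0.078994125 0.058018286 4.525261
top [0.654 0.022] 0.066300645 0.056807898 1.9410172
red (392, 145, 24, 44)
red (225, 148, 21, 22)
```

View pics/w9.png

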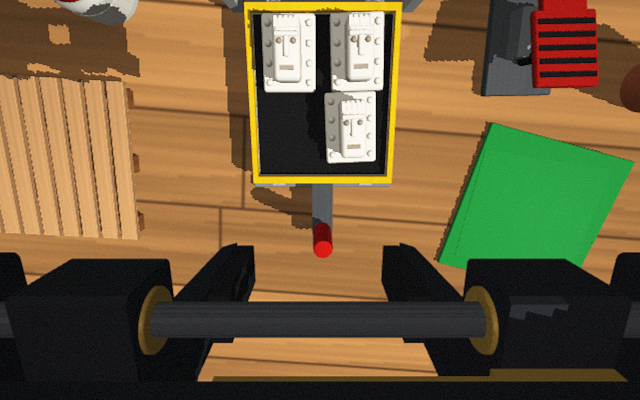

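```bash
python3 - <<'E'
from h import *
manip.move_pose([.53,.316,.33],O(3.3)); manip.hold(.2)
shot("wrist","w10"); print(W())
E
```

```text
(60.2, array([0.5306, 0.3147, 0.3301]), 0.0601, array([ 0.7, -0. ,  0.1]))
```

View pics/w10.png

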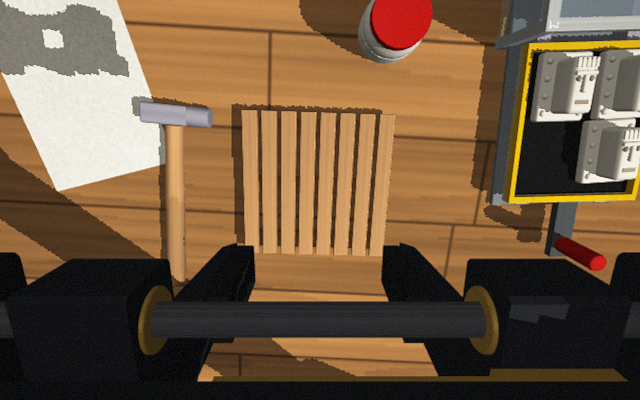

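```bash
python3 - <<'E'
from h import *
np.set_printoptions(precision=4,suppress=True)
m=eyes.camera_model("wrist")
P=np.array([cast(m,u,v,.022)[:2] for u,v in((242,110),(396,114),(384,256),(247,253))]); print(P, P.mean(0))
e=P-np.roll(P,-1,0); print(np.linalg.norm(e,axis=1), np.degrees(np.arctan2(*(P[0]-P[3])[::-1])),np.degrees(np.arctan2(*(P[1]-P[2])[::-1])))
BC=P.mean(0); yb=3.3
if np.abs(BC-[.503,.317]).max()<.01:
    a=np.radians(yb); bx=np.array([np.cos(a),np.sin(a)]); by=np.array([-bx[1],bx[0]])
    pick([.6455,.0225],YS,.03)
    place(BC+.046*bx+.04*by,yb,.022)
    manip.move_pose([.54,-.02,.28],O(YS)); manip.hold(.2)
    shot("wrist","w11")
    for n in("wrist","top"):
        for r in find(n,.03,(.5,-.12),(.75,.1),v=90): print(n,*r)
        for r in find(n,.022,(.38,.18),(.64,.45),v=90): print(n,"board",*r)
    print(W())
E
```

```text
[[0.5965 0.4173]
 [0.6024 0.2178]
 [0.403  0.2121]
 [0.3968 0.4111]] [0.4997 0.3146]
[0.1996 0.1995 0.1992 0.1998] 1.7684302528637221 1.640434650382889
down False (62.5, array([0.646 , 0.0229, 0.0475]), 0.0578, array([-0. , -0.2, -0.3]))
grip (63.1, array([0.6457, 0.0225, 0.0473]), 0.0278, array([-1. , -0.1,  2. ]))
up (63.7, array([0.6446, 0.0223, 0.1688]), 0.0276, array([-0.6,  0.7, -1.7]))
over (65.7, array([0.5446, 0.3568, 0.0528]), 0.0281, array([ 0.8,  0.7, -1. ]))
set True (66.0, array([0.5447, 0.358 , 0.0385]), 0.0279, array([1.6, 0.4, 1. ]))
top board [0.5456 0.3562] 0.077562146 0.059494995 1.7325974
(69.0, array([ 0.54  , -0.0198,  0.2799]), 0.0501, array([ 0.7, -0.7, -0.2]))
```

View pics/w11.png

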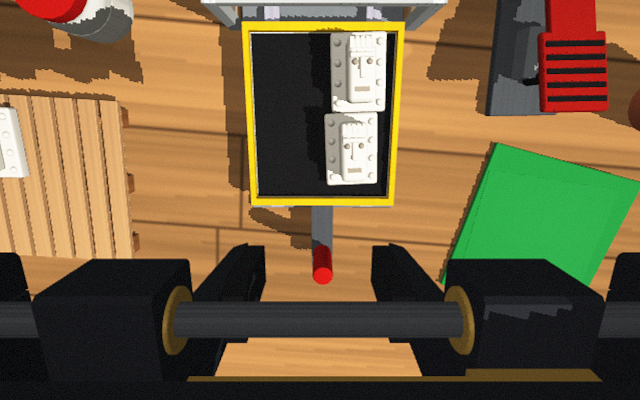

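```bash
python3 - <<'E'
from h import *
np.set_printoptions(precision=4,suppress=True)
m=eyes.camera_model("wrist")
for Q in(((331,31),(387,31),(386,111),(331,109)),((326,113),(378,113),(377,186),(325,184))):
    P=np.array([cast(m,u,v,.044)[:2] for u,v in Q]); c=P.mean(0); e=P[0]+P[1]-P[2]-P[3]; print(c,np.degrees(np.arctan2(e[1],e[0])),np.linalg.norm(e)/2,np.linalg.norm(P[0]-P[1]))
BC=np.array([.4997,.3146]); yb=1.7; a=np.radians(yb); bx=np.array([np.cos(a),np.sin(a)]); by=np.array([-bx[1],bx[0]])
pick([.651,-.0518],YS,.03)
place(BC+.046*bx-.04*by,yb,.022)
manip.move_pose([.52,-.04,.28],O(YS)); manip.hold(.2)
R=find("wrist",.03,(.5,-.12),(.75,.1),v=90,name="w12")
for r in R+find("top",.022,(.38,.18),(.64,.45),v=90): print(*r)
print(W())
if len(R)==1:
    c,_,_,y=R[0]; pick(c,y,.03); place(BC-.046*bx,yb,.022)
    manip.move_pose([.50,.2,.36],O(YS)); manip.hold(.3)
    for r in find("top",.022,(.38,.18),(.64,.45),v=90): print(*r)
    shot("wrist","w13"); shot("top","t13"); shot("side","s13")
print(W())
E
```

```text
[ 0.653  -0.0533] 6.040961390316968 0.07804549635904337 0.05747866800354016
[ 0.5706 -0.0544] 5.299134124340301 0.08012946526611904 0.056710866429872386
down False (70.9, array([ 0.6516, -0.0517,  0.0478]), 0.0579, array([-0.1, -0.5, -0.1]))
grip (71.4, array([ 0.6512, -0.0519,  0.0473]), 0.0282, array([0.2, 0.4, 2. ]))
up (72.1, array([ 0.6501, -0.0519,  0.1688]), 0.028, array([-0.1, -0.6, -2.3]))
over (74.0, array([0.5481, 0.2754, 0.0527]), 0.0279, array([ 0.6, -0.2, -0. ]))
set True (74.3, array([0.5483, 0.2766, 0.0384]), 0.0281, array([1.4, 0.2, 0.8]))
[ 0.5686 -0.0527] 0.080660924 0.058169443 6.506233
[0.5456 0.3562] 0.077562146 0.059494995 1.7325974
[0.551  0.2755] 0.07860961 0.056661997 2.7999191
(77.0, array([ 0.5201, -0.0392,  0.2797]), 0.05, array([ 0.2, -0.3,  0.6]))
down False (78.8, array([ 0.5692, -0.0527,  0.0479]), 0.0582, array([ 0.2, -0.2,  0.3]))
grip (79.3, array([ 0.5688, -0.0528,  0.0473]), 0.0279, array([-0.2, -0.6,  2.9]))
up (80.0, array([ 0.5678, -0.0528,  0.1691]), 0.028, array([-0.6,  0.6, -1.9]))
over (82.0, array([0.4548, 0.3128, 0.0526]), 0.0278, array([-0.6,  0.4, -1.9]))
set True (82.3, array([0.4549, 0.314 , 0.0382]), 0.0278, array([ 1.1,  0.4, -0.3]))
(84.8, array([0.4999, 0.2001, 0.3598]), 0.0504, array([ 0. ,  0. , -0.3]))
```

View pics/w13.png

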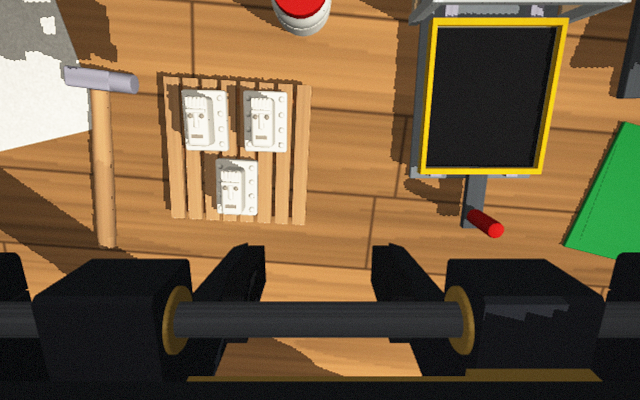

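```bash
python3 - <<'E'
from h import *
np.set_printoptions(precision=4,suppress=True)
manip.move_pose([.45,-.3,.35],O(0)); manip.hold(.3)
m,im=shot("top","t14")
r=red(im); r[:,:300]=0; r[:200]=0;r[:,350:]=0
for c in blobs(r,8): print("handle",*rect(m,c,.1))
for c in blobs(red(im),100): print("red",cv2.boundingRect(c))
for q in find("top",.022,(.38,.18),(.64,.45),v=90): print("board",*q)
print(W())
E
```

```text
handle [ 0.4436 -0.0311] 0.019738806 0.01773078 46.83467
red (392, 145, 24, 44)
red (225, 148, 21, 21)
board [0.551  0.2755] 0.07860961 0.056661997 2.7999191
board [0.5456 0.3562] 0.077562146 0.059494995 1.7325974
board [0.4565 0.3128] 0.07359496 0.05884112 1.6476593
(87.1, array([ 0.4502, -0.2998,  0.35  ]), 0.05, array([0.3, 1. , 0.5]))
```

View pics/t14.png

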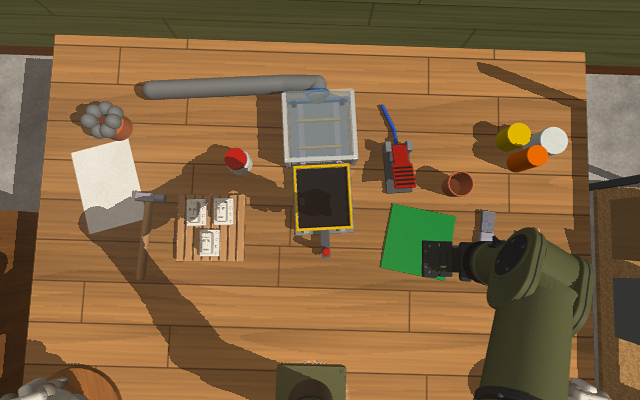

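The top view shows the three masks on the board at about (197,211), (224,210) and (208,242). The tray is out, and the handle at (326,252) is in the same place as after the first full pull. The pedal is up, and the jar, mug and mallet haven't moved.

```bash
python3 -c "
from bench import manip
manip.close_job(); print(manip.observe()['time_s'])"
```

```text
the job is handed in; nothing more can be done
the job is handed in; nothing more can be done
```

The job is done and handed in at about 87 s of the 210 s allowed. There were three masks at this start.

- **Tray and masks:** I pulled the tray out to its stop, laid all three masks in it, and slid it home (0.1905 m of travel, firm against the stop).
- **Pedal:** I pressed it twice, both times with the tray home. After the first press the force had settled at about 8 N, so I couldn't be sure it had reached the stop. The second press met a hard stop at about 20 N and was held for 1.5 s.
- **Unloading:** I pulled the tray out to its stop again, then moved the masks to the board. One mask had been knocked about 3 cm sideways in the tray, so I measured its position again before picking it up. The grip width held at 28 mm in every reading while carrying.

**Last checks:**
- The masks lie face up, flat and apart on the board, each within about 3 mm of its target. They sit as two side by side with the third in front, not in a single row.
- The handle is at its fully-out position, and the pedal's outline matches its first picture.
- The jar, mug and mallet appear unmoved. The brush is partly hidden by the arm in the last picture; the part that shows looks unmoved.
- One disagreement: the top camera measured the third mask 74 mm long instead of 80 mm. I put that down to how its outline was picked out of the image, since the wrist picture shows it flat and complete.

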